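# Raise the roller shutter of the green-handled specimen store

### The arm

A 7-joint arm with a two-finger parallel gripper is mounted at the origin on a cart in front of the work surface, level with it; the furniture and walls round the work are solid. World frame = base frame: x ahead of the robot, y to its left, z up, the work surface at z = 0. Lengths are in m, angles in rad, forces in N, time in s.
With the tool pointing down it reaches from about 0.425 to 0.925 m from the base axis. Payload 6.8 kg.
Tool frame: the origin (TCP) lies on the mounting face of the last link; the fingertips stand 182 mm ahead of it and the grasp point (between the pads) lies 163 mm ahead of it; z points along the fingers, y is the direction in which the jaws open and shut (so a half turn about z gives the same grasp; the last joint's range is limited). The gripper opens to 88 mm and grips with 3 to 60 N. Pads are 20 mm wide; open, the fingers measure 115 mm over their backs; the gripper's body (75 mm by 178 mm) begins 61 mm behind the grasp point.
Start: joints at [-1.44, 0.477, 0.022, 1.555, -0.011, 1.109, -0.083], TCP at [0.16, 0.656, 0.405] pointing down, gripper open.
Joint ranges: [-2.96, 2.96], [-0.34, 2.1], [-1.41, 1.46], [0.24, 2.44], [-1.37, 4.51], [0.17, 1.92], [-2.96, 2.96]. Speed limits (rad/s): [2.39, 2.39, 3.14, 3.14, 3.14, 3.14, 3.14].

### API

Orientations are given as a rotation vector (axis times angle).
In Python, from workcell import sense, get_image, finish_job gives the robot as it stands.
- The arm moves only by the shell command python3 -m inch 'ROWS'. ROWS is JSON, a list of rows, each an object with "offset": the shift along the tool's x, y, z in m, a list of three; "delta_rot": the turn, a rotation vector about the tool's x, y, z in degrees, a list of three; "gripper": the finger opening in m, from 0 to 0.0878. In form: [{"offset": [tx, ty, tz], "delta_rot": [rx, ry, rz], "gripper": gripper}, ...]. A call has exactly 8 rows; each row shifts and turns the commanded pose from where the row before left it, along the tool's axes as they then stand; what a row does not reach is not made up. A row lasts 1/12 s, in which the tool goes at most 41.7 mm and 7.16 degrees, less where a joint would pass 70% of its speed; a pose out of reach is approached as far as the arm can. A call is refused whole if a number of a shift passes 0.0417 or a number of a turn 7.16, either way. A call with a gripper value outside its range is refused whole. The fingers move at their own pace and stop on an object; the grip force is fixed at half the most. Time passes only in rows, so rows that do not move let the fingers close, or fill a call up. It gives the time, the measured TCP pose, the force and the opening at its end, in the units of the state.
- sense(): the state, without advancing time (a new reading comes with each control period).
- get_image(name): name is "side" or "top"; returns a dict with "frame" (384x512x3 uint8, blue, green, red), "range_z" (384x512 float32, m along the optical axis (not along the pixel's ray), 0 where there is no reading), "fx", "fy", "cx", "cy" (pixels), "xyz" and "rotation" of the camera in the world. Camera axes: x right, y down, z forward; pixel columns grow to the right and rows downward; lengths in m; the calibration is good to about 2 mm. A picture is of the moment at which its call begins.
- finish_job(): hands the job in, once; it reports no verdict.
The state is a dict: "clock": time; "q": joint angles; "joint_velocities": joint speeds; "joint_torque": joint torques, N m; "tcp_pos": TCP position; "eef_rot": TCP orientation; "contact_force": force on the tool from outside, world axes, zero at the start; "wrist_torque": the same for the moment, N m; "width": finger opening in m.
Only numpy, scipy, OpenCV 4.12 (cv2) and the standard library are available. Lean on these libraries where they do the work, as an engineer would, in place of code of your own. Each camera call takes 0.05 s, during which the arm holds its last target.

### The job

Two small roll-top stores stand on the nurse station. Open the one with the green handle: raise its slatted shutter along the curved side tracks, up and over the top, until it rests fully open and stays there by itself, then let go. Leave the store with the orange handle shut.

Things in the scene. Friction and masses are not known exactly. Their poses are not given: they have to be found in the camera images.
- green_store: The store to open: fixed pale roll-top cabinet 268 mm deep, 196 wide, 219 high. Origin: centre of its underside, on the worktop; z up, front (handle side) towards its own -x, y along its width. Its grey-blue slats run on a circular track about a level axis parallel to y, 85 mm above the origin; slats reach 126 mm from that axis, the side cheeks (90 mm and more off the middle) 137 mm.
- green_grip (a point): Centre of the green pull on the shutter's bottom rail: bar 44 mm long along the store's y, 20 mm thick, flat ends, on a 14 mm stem at mid-width, 168 mm from the track axis (32 mm clear of the slats). Shut: 165 mm in front of the origin, 114 mm up (10 deg above axis level); open: 42 mm behind it, 248 mm up. Pinched by its two ends from above, it can pivot between the fingers.
- green_shutter (a joint): Angle of the green-handled shutter about the track axis, rad: 0 shut, grows as the handle goes up and back, 1.65 open at its stop. Weighs 0.3 to 0.65 kg, bottom rail heavy: let go before about 0.9 rad it runs back shut, after about 1.2 rad it runs on to the open stop and stays. 6 N at the handle moves it.
- orange_shutter (a joint): Angle of the shutter of the other store, of the same build with an orange handle, rad: 0 shut, 1.65 fully open. It must stay shut.

How it is judged:
By the outcome, as a careful person would: the job done as asked, in the order asked, and still so for the second after the job is handed in, with the robot touching nothing.
It also fails if it takes over 35 s, if anything falls off the work surface, if the arm or the gripper's body presses on something with over 40 N, if the wrist force passes 120 N, or if a joint passes its speed limit or range.

## Working session

There is one attempt and no reset: what is moved stays moved. The work goes in short steps, Python scripts to look and compute and a shell command to move; the robot and the scene stay as the last step left them, time stands still between calls to the robot, and variables do not carry over. Pictures are saved under pics/ and viewed, and the job is handed in when it is done.

```bash
mkdir -p pics; ls; python3 - <<'E'
from workcell import sense,get_image
import cv2,numpy as np
print(sense())
for n in("side","top"):
    d=get_image(n);cv2.imwrite(f"pics/{n}0.png",d["frame"]);np.savez(f"{n}0.npz",**d)
    print(n,d["fx"],d["cx"],d["cy"],d["xyz"],d["rotation"])
E
```

```text
pics
{'clock': 0.0, 'q': array([-1.44013765,  0.47778753,  0.0223421 ,  1.55643252, -0.01148998,
        1.10930612, -0.08310473]), 'joint_velocities': array([ 6.78234025e-04, -3.35607079e-04, -2.27223021e-04, -6.23443492e-05,
       -1.87754273e-03, -4.08400652e-04, -1.31710299e-03]), 'joint_torque': array([ 1.07215259e-03, -5.82851744e+01,  1.53471831e+00, -2.72609299e+01,
       -5.44151373e-02,  1.68167241e-02,  1.42701656e-04]), 'tcp_pos': array([0.15956477, 0.65558921, 0.40369791]), 'eef_rot': array([-3.74112097e-01, -3.11916442e+00,  2.83339305e-03]), 'contact_force': array([ 1.00135354, -0.43255851, -0.12198388]), 'wrist_torque': array([ 0.01658322,  0.01319333, -0.00573976]), 'width': 0.08770930038924904}
side 420.46872439364927 254.04261058353657 184.75192619840365 [1.14608549 0.11378791 0.7622611 ] [-1.58920474 -1.97126811  0.79841134]
top 387.37026336117293 250.23212846374017 188.35265023979238 [ 0.04482054 -0.21991955  0.76016305] [-2.13053682  1.38637905 -0.48026423]
```

View pics/side0.png

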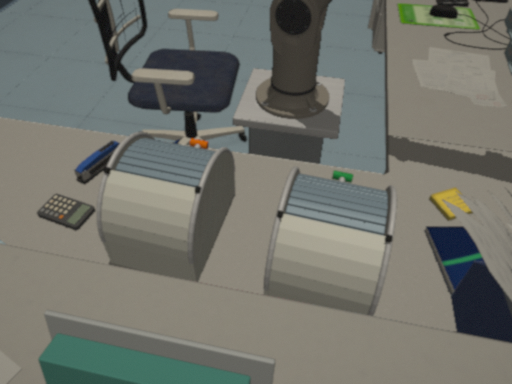

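View pics/top0.png

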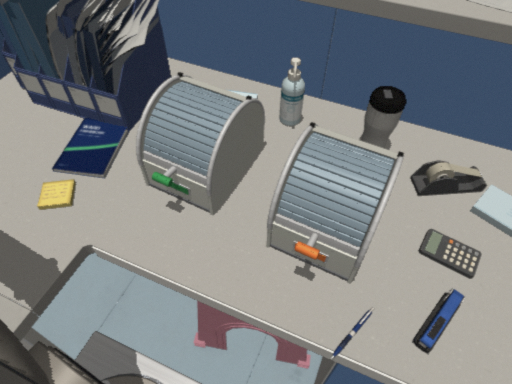

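The side view shows the green pull just past the store's crest at (342,176) and the orange one at (198,143). The top view shows the green pull at (170,183), with its store at about (200,140), and the orange pull at (310,252). Next I'll locate these in the world frame.

```bash
cat > h.py <<'E'
import numpy as np,cv2
from scipy.spatial.transform import Rotation as R
def cloud(d):
    z=d["range_z"];v,u=np.mgrid[:z.shape[0],:z.shape[1]]
    p=np.stack([(u-d["cx"])/d["fx"]*z,(v-d["cy"])/d["fy"]*z,z],-1)
    P=p@R.from_rotvec(d["rotation"]).as_matrix().T+d["xyz"]
    P[z<=0]=np.nan
    return P
def mask(d,c):
    h=cv2.cvtColor(d["frame"],cv2.COLOR_BGR2HSV)
    lo,hi={"green":((50,120,60),(75,255,255)),"orange":((5,180,120),(14,255,255)),"slat":((92,25,60),(112,110,230))}[c]
    return cv2.inRange(h,lo,hi)>0
E
python3 - <<'E'
from h import *
from scipy.optimize import least_squares
D={n:dict(np.load(n+"0.npz")) for n in("top","side")}
def blob(m,near):
    n,l,s,c=cv2.connectedComponentsWithStats(m.astype(np.uint8))
    i=min((i for i in range(1,n) if s[i,4]>15),key=lambda i:np.hypot(*(c[i]-near)))
    print(s[i],c[i]);return l==i
C={n:cloud(D[n]) for n in D}
for col,st in(("green",(170,183)),("orange",(310,252))):
    b=blob(mask(D["top"],col),st);p=C["top"][b];p=p[~np.isnan(p[:,0])]
    print(col,len(p),np.median(p,0).round(4),p.min(0).round(3),p.max(0).round(3))
    q=p[:,:2]-p[:,:2].mean(0);w,V=np.linalg.eigh(q.T@q);print("bar dir deg",np.degrees(np.arctan2(V[1,1],V[0,1])))
    n=np.median(p,0)
    for vw in(["top"],["side"],["top","side"]):
        S=np.vstack([C[x][mask(D[x],"slat")] for x in vw])
        S=S[~np.isnan(S[:,0])]
        S=S[(S[:,2]>.1)&(S[:,2]<.23)&(np.hypot(S[:,0]-n[0]-.165,S[:,1]-n[1])<.17)]
        def f(v):
            t=v[0];a=np.array([np.cos(t),np.sin(t)])
            return np.hypot((S[:,:2]@a)-v[1],S[:,2]-v[2])-.126
        r=least_squares(f,[0,n[0]+.165,.085],loss="soft_l1",f_scale=.003)
        t=r.x[0];s=-np.sin(t)*S[:,0]+np.cos(t)*S[:,1];lo,hi=np.percentile(s,[.5,99.5])
        m=(lo+hi)/2;O=np.array([np.cos(t)*r.x[1]-np.sin(t)*m,np.sin(t)*r.x[1]+np.cos(t)*m])
        print(vw,len(S),"yaw",np.degrees(t),"axis z",r.x[2],"rms",np.std(f(r.x)),"width",hi-lo,"origin",O,"grip",O-.165*np.array([np.cos(t),np.sin(t)]))
E
```

```text
[152 172  36  21 213] [166.81220657 181.27699531]
green 212 [0.4542 0.1632 0.1191] [0.445 0.135 0.041] [0.492 0.19  0.126]
bar dir deg 156.82594908568277
['top'] 5330 yaw -4.268161265053438 axis z 0.08169301236628149 rms 0.004491568518793475 width 0.17131778770750564 origin [0.62263871 0.16201568] grip [0.45809632 0.17429574]
['side'] 2923 yaw -3.9705906693911888 axis z 0.08281775935816235 rms 0.001165577692808802 width 0.16623932472253394 origin [0.61884131 0.15892477] grip [0.45423736 0.1703501 ]
['top', 'side'] 8253 yaw -4.226606648862809 axis z 0.08235213613010199 rms 0.003772259608648318 width 0.16745002828618039 origin [0.62265457 0.15976561] grip [0.45810331 0.17192632]
[295 245  30  16 100] [309.16 253.3 ]
orange 99 [ 0.4098 -0.1789  0.1183] [ 0.406 -0.205  0.042] [ 0.45  -0.151  0.124]
bar dir deg 137.20043931909188
['top'] 8093 yaw -3.545424180072691 axis z 0.08209411342838323 rms 0.002621729346141455 width 0.16874601628592228 origin [ 0.58378058 -0.18232964] grip [ 0.41909638 -0.17212607]
['side'] 2876 yaw -3.445464065839784 axis z 0.08278787037525269 rms 0.0011450340907502954 width 0.16380933702020084 origin [ 0.58055468 -0.18216245] grip [ 0.41585292 -0.1722462 ]
['top', 'side'] 10969 yaw -3.5356823484143702 axis z 0.08231275451593215 rms 0.0023790456325577408 width 0.1680546374573838 origin [ 0.58375733 -0.1824315 ] grip [ 0.4190714  -0.17225593]
```

```bash
python3 - <<'E'
from h import *
from workcell import sense
D={n:dict(np.load(n+"0.npz")) for n in("top","side")}
for n in D:
    P=cloud(D[n])
    for col in("green","orange"):
        p=P[mask(D[n],col)];p=p[(p[:,2]>.1)&(p[:,2]<.135)&(p[:,0]<.5)]
        if len(p)<8: print(n,col,len(p));continue
        q=p[:,:2]-p[:,:2].mean(0);w,V=np.linalg.eigh(q.T@q)
        print(n,col,len(p),p.mean(0).round(4),p.min(0).round(4),p.max(0).round(4),"dir",np.degrees(np.arctan2(V[1,1],V[0,1])).round(1))
s=sense();M=R.from_rotvec(s["eef_rot"]).as_matrix();print(M.round(3))
# ends of store: all points >z .05 around store -> min area rect of footprint
for c in((.62,.16),(.58,-.18)):
    Q=np.vstack([cloud(D[n]).reshape(-1,3) for n in D]);Q=Q[(Q[:,2]>.04)&(Q[:,2]<.222)&(np.abs(Q[:,0]-c[0])<.15)&(np.abs(Q[:,1]-c[1])<.13)]
    print(cv2.minAreaRect(Q[:,:2].astype(np.float32)),len(Q))
E
```

```text
top green 153 [0.452  0.1665 0.1202] [0.4446 0.1469 0.1075] [0.4614 0.1903 0.1259] dir 87.2
top orange 99 [ 0.4116 -0.1727  0.1199] [ 0.4064 -0.1944  0.1086] [ 0.422  -0.1505  0.1254] dir 88.2
side green 99 [0.4599 0.1704 0.1216] [0.453  0.1512 0.1133] [0.4672 0.1892 0.1264] dir 85.8
side orange 83 [ 0.4211 -0.1711  0.1216] [ 0.4098 -0.1918  0.1143] [ 0.4269 -0.1505  0.127 ] dir 82.6
[[-0.972  0.237 -0.   ]
 [ 0.237  0.972 -0.002]
 [-0.    -0.002 -1.   ]]
((0.6132093071937561, 0.15862083435058594), (0.20145681500434875, 0.28730064630508423), 85.86846160888672) 26090
((0.574180543422699, -0.18078872561454773), (0.2009008228778839, 0.28749552369117737), 86.500244140625) 27181
```

The two views, the slat fit and the footprint agree: yaw is about -4° and the green grip is at about (0.456, 0.169, 0.114). I'm moving to a point above it, turning the tool -9.8° about its z on the way.

```bash
python3 -m inch '[{"offset":[0,0,0],"delta_rot":[0,0,-4.9],"gripper":0.0878},{"offset":[0,0,0],"delta_rot":[0,0,-4.9],"gripper":0.0878},{"offset":[-0.0235,-0.0332,0],"delta_rot":[0,0,0],"gripper":0.0878},{"offset":[-0.0235,-0.0332,0],"delta_rot":[0,0,0],"gripper":0.0878},{"offset":[-0.0235,-0.0332,0],"delta_rot":[0,0,0],"gripper":0.0878},{"offset":[-0.0235,-0.0332,0],"delta_rot":[0,0,0],"gripper":0.0878},{"offset":[-0.0235,-0.0332,0],"delta_rot":[0,0,0],"gripper":0.0878},{"offset":[-0.0235,-0.0332,0],"delta_rot":[0,0,0],"gripper":0.0878}]'
python3 -m inch '[{"offset":[-0.0235,-0.0332,0],"delta_rot":[0,0,0],"gripper":0.0878},{"offset":[-0.0235,-0.0332,0],"delta_rot":[0,0,0],"gripper":0.0878},{"offset":[-0.0235,-0.0332,0],"delta_rot":[0,0,0],"gripper":0.0878},{"offset":[-0.0235,-0.0332,0],"delta_rot":[0,0,0],"gripper":0.0878},{"offset":[-0.0235,-0.0332,0],"delta_rot":[0,0,0],"gripper":0.0878},{"offset":[-0.0235,-0.0332,0],"delta_rot":[0,0,0],"gripper":0.0878},{"offset":[-0.0235,-0.0332,0],"delta_rot":[0,0,0],"gripper":0.0878},{"offset":[-0.0235,-0.0332,0],"delta_rot":[0,0,0],"gripper":0.0878}]'
cat > st.py <<'E'
from h import *
from workcell import sense
s=sense();r=R.from_rotvec(s["eef_rot"]);M=r.as_matrix()
g=s["tcp_pos"]+.163*M[:,2]
print("t",s["clock"],"tcp",s["tcp_pos"].round(4),"grasp",g.round(4),"F",s["contact_force"].round(1),"w",round(s["width"],4));print(M.round(3))
yaw=np.radians(-4);e=np.array([np.cos(yaw),np.sin(yaw),0]);G=np.array([.456,.169,.114])
A=G+.165*e;A[2]=.085
d=g-A;a=np.arctan2(d[2],-d@e)
print("radius",np.hypot(d[2],d@e).round(4),"lat",(d@[-e[1],e[0],0]).round(4),"shutter angle",(a-np.radians(10)).round(3),"to grip in tool:",(M.T@(G-g)).round(4))
E
python3 st.py
```

```text
clock: 0.77
tcp_pos: [0.2875, 0.4455, 0.4043]
eef_rot: [-0.106, -3.14, 0.001]
contact_force: [0.5, -0.3, 0.6]
width: 0.0877
clock: 1.43
tcp_pos: [0.4568, 0.1678, 0.4046]
eef_rot: [-0.106, -3.14, -0.0]
contact_force: [0.7, 0.8, -0.2]
width: 0.0882
t 1.4333 tcp [0.4568 0.1678 0.4046] grasp [0.4568 0.1679 0.2416] F [ 0.7  0.8 -0.2] w 0.0882
[[-0.998  0.068 -0.   ]
 [ 0.068  0.998  0.   ]
 [ 0.     0.    -1.   ]]
radius 0.2268 lat -0.0011 shutter angle 0.587 to grip in tool: [0.0009 0.0011 0.1276]
```

```bash
python3 -m inch '[{"offset":[0.001,0.001,0.022],"delta_rot":[0,0,0],"gripper":0.0878},{"offset":[0,0,0.022],"delta_rot":[0,0,0],"gripper":0.0878},{"offset":[0,0,0.022],"delta_rot":[0,0,0],"gripper":0.0878},{"offset":[0,0,0.022],"delta_rot":[0,0,0],"gripper":0.0878},{"offset":[0,0,0.015],"delta_rot":[0,0,0],"gripper":0.0878},{"offset":[0,0,0.014],"delta_rot":[0,0,0],"gripper":0.0878},{"offset":[0,0,0.010],"delta_rot":[0,0,0],"gripper":0.0878},{"offset":[0,0,0],"delta_rot":[0,0,0],"gripper":0.0878}]'
python3 - <<'E'
from h import *
from workcell import get_image
for n in("side","top"):
    d=get_image(n);f=d["frame"]
    f=f[60:260,230:480] if n=="side" else f[90:290,60:310]
    cv2.imwrite(f"pics/{n}1.png",cv2.resize(f,None,fx=3,fy=3)[:600,:750])
E
python3 st.py
```

```text
clock: 2.1
tcp_pos: [0.4547, 0.1706, 0.2758]
eef_rot: [-0.106, -3.137, 0.003]
contact_force: [0.0, 0.6, -0.5]
width: 0.0874
t 2.2 tcp [0.4555 0.1709 0.2777] grasp [0.4555 0.1708 0.1147] F [-0.7  0.4 -0.2] w 0.0879
[[-0.998  0.068 -0.   ]
 [ 0.068  0.998 -0.   ]
 [ 0.    -0.    -1.   ]]
radius 0.1683 lat 0.0018 shutter angle 0.003 to grip in tool: [-0.0007 -0.0018  0.0007]
```

View pics/top1.png

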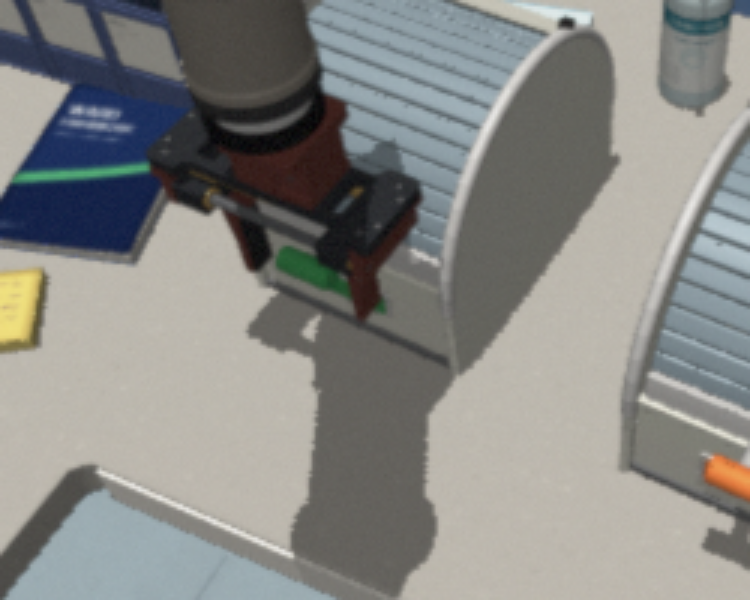

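View pics/side1.png

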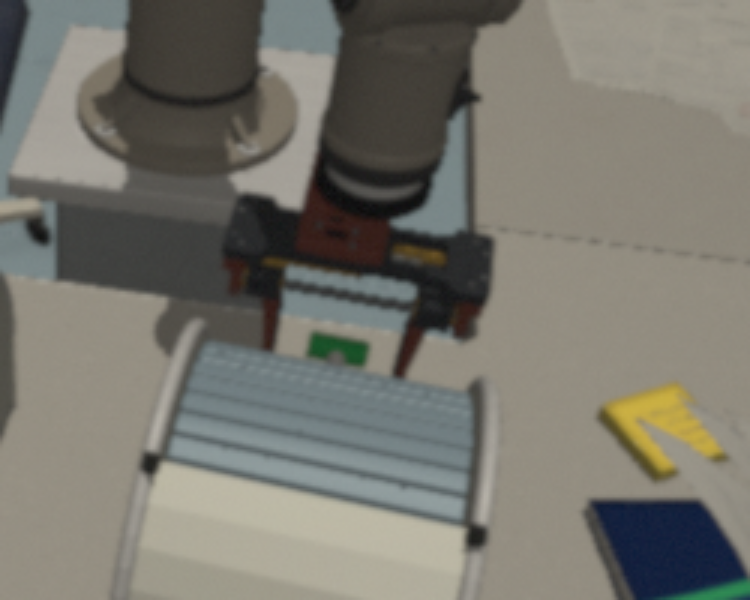

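The top view shows the bar between the fingers at (310,275) in the enlarged crop. In the side crop it is at x≈339, with the fingers at 275 and 405, so it's centred. Closing now.

```bash
python3 -m inch '[{"offset":[0,0,0],"delta_rot":[0,0,0],"gripper":0.03},{"offset":[0,0,0],"delta_rot":[0,0,0],"gripper":0.03},{"offset":[0,0,0],"delta_rot":[0,0,0],"gripper":0.03},{"offset":[0,0,0],"delta_rot":[0,0,0],"gripper":0.03},{"offset":[0,0,0],"delta_rot":[0,0,0],"gripper":0.03},{"offset":[0,0,0],"delta_rot":[0,0,0],"gripper":0.03},{"offset":[0,0,0],"delta_rot":[0,0,0],"gripper":0.03},{"offset":[0,0,0],"delta_rot":[0,0,0],"gripper":0.03}]'
python3 st.py
python3 -c "
import numpy as np
p=None
for k in range(0,41):
    a=np.radians(10)+k*.04; q=np.array([-np.cos(a),np.sin(a)])*168
    if k%4==0: 
        if p is not None: print(round(k*.04,2),'per 4 rows(mm): back',(q-p)[0].round(1),'up',(q-p)[1].round(1))
        p=q
"
```

```text
clock: 2.87
tcp_pos: [0.4555, 0.1717, 0.2778]
eef_rot: [0.106, 3.139, 0.002]
contact_force: [0.4, 3.3, -0.4]
width: 0.0439
t 2.8667 tcp [0.4555 0.1717 0.2778] grasp [0.4556 0.1719 0.1148] F [ 0.4  3.3 -0.4] w 0.0439
[[-0.998  0.067  0.001]
 [ 0.067  0.998  0.001]
 [-0.     0.001 -1.   ]]
radius 0.1682 lat 0.0029 shutter angle 0.003 to grip in tool: [-0.0006 -0.0029  0.0007]
0.16 per 4 rows(mm): back 6.8 up 26.0
0.32 per 4 rows(mm): back 10.8 up 24.6
0.48 per 4 rows(mm): back 14.6 up 22.5
0.64 per 4 rows(mm): back 18.0 up 19.9
0.8 per 4 rows(mm): back 20.9 up 16.8
0.96 per 4 rows(mm): back 23.4 up 13.3
1.12 per 4 rows(mm): back 25.2 up 9.4
1.28 per 4 rows(mm): back 26.3 up 5.2
1.44 per 4 rows(mm): back 26.8 up 1.0
1.6 per 4 rows(mm): back 26.6 up -3.3
```

```bash
python3 -m inch '[{"offset":[-0.0014,0,-0.0066],"delta_rot":[0,0,0],"gripper":0.03},{"offset":[-0.0016,0,-0.0066],"delta_rot":[0,0,0],"gripper":0.03},{"offset":[-0.0018,0,-0.0065],"delta_rot":[0,0,0],"gripper":0.03},{"offset":[-0.0020,0,-0.0063],"delta_rot":[0,0,0],"gripper":0.03},{"offset":[-0.0023,0,-0.0063],"delta_rot":[0,0,0],"gripper":0.03},{"offset":[-0.0026,0,-0.0062],"delta_rot":[0,0,0],"gripper":0.03},{"offset":[-0.0028,0,-0.0061],"delta_rot":[0,0,0],"gripper":0.03},{"offset":[-0.0031,0,-0.0060],"delta_rot":[0,0,0],"gripper":0.03}]'
python3 st.py
```

```text
clock: 3.53
tcp_pos: [0.4733, 0.1704, 0.3286]
eef_rot: [0.106, 3.139, 0.002]
contact_force: [4.2, 4.7, -7.5]
width: 0.0439
t 3.5333 tcp [0.4733 0.1704 0.3286] grasp [0.4734 0.1706 0.1656] F [ 4.2  4.7 -7.5] w 0.0439
[[-0.998  0.067  0.001]
 [ 0.067  0.998  0.001]
 [-0.001  0.001 -1.   ]]
radius 0.1683 lat 0.0028 shutter angle 0.325 to grip in tool: [ 0.0173 -0.0028  0.0515]
```

The forces are low and the grip is tracking the arc. Continuing.

```bash
python3 -m inch '[{"offset":[-0.0033,0,-0.0059],"delta_rot":[0,0,0],"gripper":0.03},{"offset":[-0.0036,0,-0.0057],"delta_rot":[0,0,0],"gripper":0.03},{"offset":[-0.0038,0,-0.0055],"delta_rot":[0,0,0],"gripper":0.03},{"offset":[-0.0040,0,-0.0054],"delta_rot":[0,0,0],"gripper":0.03},{"offset":[-0.0042,0,-0.0053],"delta_rot":[0,0,0],"gripper":0.03},{"offset":[-0.0044,0,-0.0051],"delta_rot":[0,0,0],"gripper":0.03},{"offset":[-0.0046,0,-0.0049],"delta_rot":[0,0,0],"gripper":0.03},{"offset":[-0.0048,0,-0.0046],"delta_rot":[0,0,0],"gripper":0.03}]'
python3 st.py
python3 -m inch '[{"offset":[-0.0049,0,-0.0045],"delta_rot":[0,0,0],"gripper":0.03},{"offset":[-0.0051,0,-0.0043],"delta_rot":[0,0,0],"gripper":0.03},{"offset":[-0.0053,0,-0.0041],"delta_rot":[0,0,0],"gripper":0.03},{"offset":[-0.0055,0,-0.0039],"delta_rot":[0,0,0],"gripper":0.03},{"offset":[-0.0057,0,-0.0037],"delta_rot":[0,0,0],"gripper":0.03},{"offset":[-0.0058,0,-0.0034],"delta_rot":[0,0,0],"gripper":0.03},{"offset":[-0.0059,0,-0.0032],"delta_rot":[0,0,0],"gripper":0.03},{"offset":[-0.0060,0,-0.0030],"delta_rot":[0,0,0],"gripper":0.03}]'
python3 st.py
```

```text
clock: 4.2
tcp_pos: [0.5055, 0.1682, 0.3706]
eef_rot: [-0.105, -3.139, -0.001]
contact_force: [0.7, 5.0, -5.4]
width: 0.0439
t 4.2 tcp [0.5055 0.1682 0.3706] grasp [0.5053 0.1683 0.2076] F [ 0.7  5.  -5.4] w 0.0439
[[-0.998  0.067 -0.001]
 [ 0.067  0.998  0.001]
 [ 0.001  0.001 -1.   ]]
radius 0.1686 lat 0.0028 shutter angle 0.64 to grip in tool: [ 0.0491 -0.0027  0.0937]
clock: 4.87
tcp_pos: [0.5497, 0.1651, 0.4008]
eef_rot: [-0.105, -3.138, -0.001]
contact_force: [0.1, 4.5, -5.0]
width: 0.0437
t 4.8667 tcp [0.5497 0.1651 0.4008] grasp [0.5494 0.1652 0.2378] F [ 0.1  4.5 -5. ] w 0.0437
[[-0.998  0.067 -0.002]
 [ 0.067  0.998  0.001]
 [ 0.002  0.    -1.   ]]
radius 0.1687 lat 0.0027 shutter angle 0.958 to grip in tool: [ 0.0933 -0.0025  0.1239]
```

```bash
python3 -m inch '[{"offset":[-0.0061,0,-0.0027],"delta_rot":[0,0,0],"gripper":0.03},{"offset":[-0.0063,0,-0.0025],"delta_rot":[0,0,0],"gripper":0.03},{"offset":[-0.0064,0,-0.0022],"delta_rot":[0,0,0],"gripper":0.03},{"offset":[-0.0064,0,-0.0020],"delta_rot":[0,0,0],"gripper":0.03},{"offset":[-0.0065,0,-0.0017],"delta_rot":[0,0,0],"gripper":0.03},{"offset":[-0.0065,0,-0.0014],"delta_rot":[0,0,0],"gripper":0.03},{"offset":[-0.0066,0,-0.0012],"delta_rot":[0,0,0],"gripper":0.03},{"offset":[-0.0067,0,-0.0009],"delta_rot":[0,0,0],"gripper":0.03}]'
python3 st.py
python3 -m inch '[{"offset":[-0.0067,0,-0.0006],"delta_rot":[0,0,0],"gripper":0.03},{"offset":[-0.0067,0,-0.0004],"delta_rot":[0,0,0],"gripper":0.03},{"offset":[-0.0067,0,-0.0001],"delta_rot":[0,0,0],"gripper":0.03},{"offset":[-0.0067,0,0.0001],"delta_rot":[0,0,0],"gripper":0.03},{"offset":[-0.0067,0,0.0004],"delta_rot":[0,0,0],"gripper":0.03},{"offset":[-0.0067,0,0.0007],"delta_rot":[0,0,0],"gripper":0.03},{"offset":[-0.0067,0,0.0010],"delta_rot":[0,0,0],"gripper":0.03},{"offset":[-0.0066,0,0.0012],"delta_rot":[0,0,0],"gripper":0.03}]'
python3 st.py
```

```text
clock: 5.53
tcp_pos: [0.6017, 0.1613, 0.4159]
eef_rot: [0.106, 3.14, 0.001]
contact_force: [-0.9, 4.9, 0.3]
width: 0.0439
t 5.5333 tcp [0.6017 0.1613 0.4159] grasp [0.6017 0.1615 0.2529] F [-0.9  4.9  0.3] w 0.0439
[[-0.998  0.067  0.   ]
 [ 0.067  0.998  0.001]
 [-0.     0.001 -1.   ]]
radius 0.169 lat 0.0026 shutter angle 1.283 to grip in tool: [ 0.1459 -0.0024  0.1389]
clock: 6.2
tcp_pos: [0.6557, 0.1575, 0.4139]
eef_rot: [0.106, 3.137, 0.001]
contact_force: [0.3, 4.9, 4.9]
width: 0.0436
t 6.2 tcp [0.6557 0.1575 0.4139] grasp [0.6561 0.1576 0.2509] F [0.3 4.9 4.9] w 0.0436
[[-0.998  0.068  0.002]
 [ 0.068  0.998  0.001]
 [-0.002  0.001 -1.   ]]
radius 0.1696 lat 0.0026 shutter angle 1.606 to grip in tool: [ 0.2007 -0.0023  0.1364]
```

At about 1.61 rad. I'll go gently to the stop, settle, release, then lift clear.

```bash
python3 -m inch '[{"offset":[-0.004,0,0.001],"delta_rot":[0,0,0],"gripper":0.03},{"offset":[-0.003,0,0.001],"delta_rot":[0,0,0],"gripper":0.03},{"offset":[0,0,0],"delta_rot":[0,0,0],"gripper":0.03},{"offset":[0,0,0],"delta_rot":[0,0,0],"gripper":0.0878},{"offset":[0,0,0],"delta_rot":[0,0,0],"gripper":0.0878},{"offset":[0,0,0],"delta_rot":[0,0,0],"gripper":0.0878},{"offset":[0,0,0],"delta_rot":[0,0,0],"gripper":0.0878},{"offset":[0,0,0],"delta_rot":[0,0,0],"gripper":0.0878}]'
python3 st.py
```

```text
clock: 6.87
tcp_pos: [0.6615, 0.1562, 0.4106]
eef_rot: [-0.108, -3.139, 0.002]
contact_force: [0.3, 0.3, -0.9]
width: 0.0736
t 6.8667 tcp [0.6615 0.1562 0.4106] grasp [0.6613 0.156  0.2476] F [ 0.3  0.3 -0.9] w 0.0736
[[-0.998  0.068 -0.001]
 [ 0.068  0.998 -0.001]
 [ 0.001 -0.001 -1.   ]]
radius 0.1676 lat 0.0014 shutter angle 1.642 to grip in tool: [ 0.2057 -0.001   0.1338]
```

```bash
python3 -m inch '[{"offset":[0,0,0],"delta_rot":[0,0,0],"gripper":0.0878},{"offset":[0,0,0],"delta_rot":[0,0,0],"gripper":0.0878},{"offset":[0,0,-0.012],"delta_rot":[0,0,0],"gripper":0.0878},{"offset":[0,0,-0.018],"delta_rot":[0,0,0],"gripper":0.0878},{"offset":[0,0,-0.02],"delta_rot":[0,0,0],"gripper":0.0878},{"offset":[0,0,-0.02],"delta_rot":[0,0,0],"gripper":0.0878},{"offset":[0,0,-0.02],"delta_rot":[0,0,0],"gripper":0.0878},{"offset":[0,0,-0.01],"delta_rot":[0,0,0],"gripper":0.0878}]'
python3 -m inch '[{"offset":[0.02,0.02,0],"delta_rot":[0,0,0],"gripper":0.0878},{"offset":[0.025,0.025,0],"delta_rot":[0,0,0],"gripper":0.0878},{"offset":[0.025,0.025,0],"delta_rot":[0,0,0],"gripper":0.0878},{"offset":[0.025,0.025,0],"delta_rot":[0,0,0],"gripper":0.0878},{"offset":[0.025,0.025,0],"delta_rot":[0,0,0],"gripper":0.0878},{"offset":[0.025,0.025,0],"delta_rot":[0,0,0],"gripper":0.0878},{"offset":[0.02,0.02,0],"delta_rot":[0,0,0],"gripper":0.0878},{"offset":[0,0,0],"delta_rot":[0,0,0],"gripper":0.0878}]'
python3 st.py
python3 - <<'E'
from h import *
from workcell import get_image
e=np.array([np.cos(np.radians(-4)),np.sin(np.radians(-4))])
for n in("side","top"):
    d=get_image(n);cv2.imwrite(f"pics/{n}2.png",d["frame"]);P=cloud(d)
    for c in("green","orange"):
        p=P[mask(d,c)];p=p[(p[:,2]>.1)&(p[:,0]>.38)&(p[:,0]<.75)]
        if len(p): m=p.mean(0);print(n,c,len(p),m.round(4),p[:,2].max().round(3),"store-frame x",((m[:2]-[.6206,.1575])@e).round(4))
E
```

```text
clock: 7.53
tcp_pos: [0.6617, 0.1567, 0.515]
eef_rot: [0.107, 3.136, 0.002]
contact_force: [0.3, 0.1, -0.1]
width: 0.0879
clock: 8.2
tcp_pos: [0.5034, 0.3387, 0.5112]
eef_rot: [-0.091, -3.138, -0.004]
contact_force: [-0.7, 0.6, -0.5]
width: 0.0882
t 8.2 tcp [0.5034 0.3387 0.5112] grasp [0.5029 0.3392 0.3482] F [-0.7  0.6 -0.5] w 0.0882
[[-0.998  0.058 -0.003]
 [ 0.058  0.998  0.003]
 [ 0.003  0.003 -1.   ]]
radius 0.2936 lat 0.1731 shutter angle 0.937 to grip in tool: [ 0.0364 -0.1733  0.2338]
side green 259 [0.6674 0.1555 0.2541] 0.26 store-frame x 0.0468
side orange 86 [ 0.4213 -0.1709  0.1217] 0.126 store-frame x -0.1759
top green 137 [0.6569 0.1525 0.253 ] 0.258 store-frame x 0.0365
top orange 92 [ 0.4116 -0.1733  0.1196] 0.125 store-frame x -0.1854
```

View pics/side2.png

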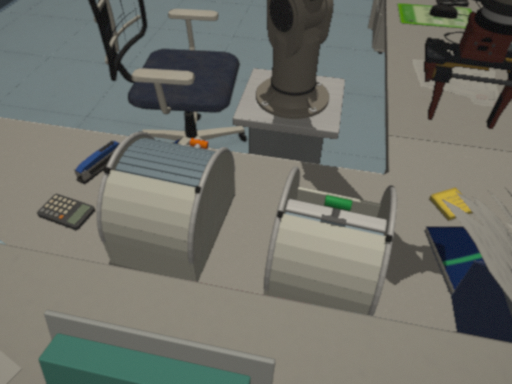

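View pics/top2.png

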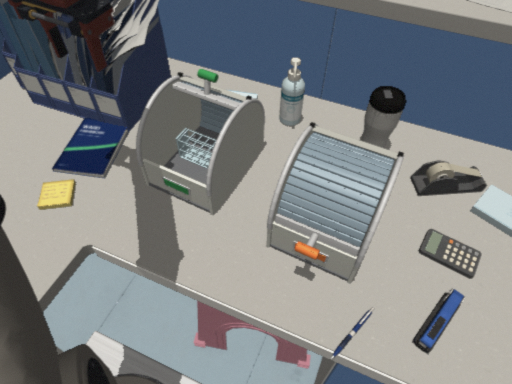

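The green shutter is fully open: its pull is on top at (207,75) in the top view and (338,202) in the side view, 42 mm behind the origin as expected. The orange pull hasn't moved, at (310,252) and (198,143), and the arm is clear.

```bash
python3 -c "
from workcell import finish_job
print(finish_job())"
```

```text
the job is handed in; nothing more can be done
None
```

The green-handled store is fully open and stays open by itself, and the orange-handled store is still shut. I gripped the green pull by its two ends, carried it along the arc to about 1.64 rad, let go, and moved the arm clear. The job was handed in at about 8.3 s.

- **Green shutter:** about 1 s after I let go, the pull was about 42 mm behind the store's origin (47 mm in the side view, 37 mm in the top view). Its measured surface was at 0.254 m, with the bar's top at 0.258–0.260 m. All of this matches the open stop. The 10 mm spread between views is because each camera sees a different face of the bar; I saw the same before moving anything.
- **Orange shutter:** its pull is within 1 mm of where it was at the start.
- **Forces:** the readings I took stayed under 10 N, and the gripper was touching nothing at the end.

No checks failed.

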